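# Close the battery bay of a bench watch timer

### The job

The white watch timer lies on its face with its battery bay open. Pick up the grey cover that has the tongue-like lip, hook that lip under the ledge of the bay on the robot's side, then swing the other end down so the cover lies fully home and flush in the bay, and let go. Leave the other grey cover, which has no lip, where it lies.

Things in the scene. Friction and masses are not known exactly. Their poses are not given: they have to be found in the camera images.
- panel: Right cover: loose grey plate 90 (x) x 76 (y) x 5 mm, 0.11 kg, level on two feet 15 mm high (x = -45..-37 and 37..45, 44 mm wide). Origin under its centre at the feet's underside, z up; plate z = 15..20. Grip rib on top, centred: 14 thick (x), 50 long (y), z = 20..42. Lip: tongue 44 wide, z = 0..5, on the -x side only, x = -45..-65, so 20 mm past the plate.
- panel_lip (a point): Tip of the right cover's lip: middle of its front edge, at the underside (x = -65, y = 0, z = 0 mm in the cover's frame; same axes). Closed, it lies about 13 mm under the ledge, the cover's axes along the timer's, its origin at about x = 0, y = 0, z = 40 mm of the timer; play 7 mm either way in x, 12 mm in y; held by weight alone, no snap.
- timer: White timer, fixed, on its face: x = -95..90, y = -75..75, 60 mm high. Origin on the bench under the bay's centre, z up. Bay opening in the top x = -52..52, y = -50..50; floor at z = 40 mm, with a lower well (cells) at x = -20..30. On the -x side (robot's side) the floor runs on under the ledge to x = -84; ledge z = 55..60, its edge at x = -52, so 15 mm free height below.
- plain_panel: Wrong cover, a bystander: loose grey plate 84 (x) x 92 (y) x 5 mm with the same feet and rib but no lip. Origin under its centre at the feet's underside. Either cover may lie in either of the two places on the bench.
Things that resemble listed ones, but are neither listed nor needed, are in the scene too. Leave any green look-alike of the panel alone.

How it is judged:
On the way:
1. the lip is under the ledge, inside the bay, while the cover's other end is still raised (x of panel_lip in the frame of timer between -0.086 and -0.054 m and z of panel_lip in the frame of timer between 0.036 and 0.053 m and y of panel_lip in the frame of timer between -0.05 and 0.05 m and angle between panel's own z axis and vertical above 0.07 rad), for 0.1 s.
At the end, for the whole second after the job is handed in: The cover with the lip rests flat in the timer's bay: lip at least 3 mm under the ledge, its feet within 3 mm of the bay's floor, tilted less than 0.05 rad, centred to 14 mm along and 20 mm across, and at rest (x of panel_lip in the frame of timer below -0.055 m and z of panel in the frame of timer between 0.036 and 0.043 m and x of panel in the frame of timer between -0.014 and 0.014 m and y of panel in the frame of timer between -0.02 and 0.02 m and angle between panel's own z axis and vertical below 0.05 rad and linear speed of panel below 0.02 m/s); the robot touches nothing.
It fails at once if the cover without a lip was moved more than 30 mm (distance of plain_panel from where it was at the start of the episode above 0.03 m).
It also fails if it takes over 42 s, if anything falls off the work surface, if the arm or the gripper's body presses on something with over 40 N, if the wrist force passes 120 N, or if a joint passes its speed limit or range.

### The arm

A 6-joint arm with a two-finger parallel gripper is mounted at the origin on the work surface. World frame = base frame: x ahead of the robot, y to its left, z up, the work surface at z = 0. Lengths are in m, angles in rad, forces in N, time in s.
With the tool pointing down it reaches from about 0.275 to 0.825 m from the base axis. Payload 4.9 kg.
Tool frame: the origin (TCP) lies at the very end of the fingers, on their centre line; the grasp point (between the pads) lies robot.grip_depth behind it (robot.grip_depth is the distance from the TCP to the grasp point, in m); z points along the fingers, y is the line along which they close (so a half turn about z gives the same grasp; the last joint's range is limited). The gripper opens to 85 mm and grips with 20 to 120 N. Pads are 22 mm wide; open, the fingers measure 114 mm over their backs; the gripper's body (76 mm by 85 mm) begins 54 mm behind the grasp point. The pads swing forward as they close: fully open they stand 13 mm farther back than shut.
Start: joints at [-1.398, 0.326, -0.193, 1.052, 0, 1.437], TCP at [0.166, -0.524, 0.231] pointing down, gripper open.
Joint ranges: [-2.65, 2.65], [-0.97, 1.79], [-1.3, 1.35], [-1.93, 2.1], [-1.47, 1.37], [-3.14, 3.14]. Speed limits (rad/s): [2.57, 2.57, 3.14, 3.14, 3.14, 3.14].

### API

Orientations are given as [roll, pitch, yaw] about the fixed x, y, z axes, in that order (R = Rz(yaw) Ry(pitch) Rx(roll)).
In Python, from bench import robot, eyes gives the robot as it stands.
- The arm moves only by the tool drive_tool, never from a script. Its argument "motion" is a list of rows, each an object with "delta_rot": the turn, a rotation vector about the tool's x, y, z in rad, a list of three; "translation": the shift along the tool's x, y, z in m, a list of three; "claw": the opening, from 0 (shut) to 1 (fully open). In form: [{"delta_rot": [rx, ry, rz], "translation": [x, y, z], "claw": claw}, ...]. A call has 1 to 12 rows; each row shifts and turns the commanded pose from where the row before left it, along the tool's axes as they then stand; what a row does not reach is not made up. A row lasts 1/8 s, in which the tool goes at most 62.5 mm and 10.7 degrees, less where a joint would pass 70% of its speed; a pose out of reach is approached as far as the arm can. A call is refused whole if a number of a shift passes 0.0625 or a number of a turn 0.188, either way. A call with a gripper value outside its range is refused whole. The fingers move at their own pace and stop on an object; "squeeze" is the grip in N (left out, the last holds). Time passes only in rows, so rows that do not move let the fingers close. It gives the time, the measured TCP pose, the force, the opening and the grip force at its end, in the units of the state.
- robot.get_obs(): the state, without advancing time (a new reading comes with each control period).
- eyes.snapshot(name): name is "scene" or "top" or "wrist"; returns a dict with "image" (400x640x3 uint8, red, green, blue), "vertical_fov" (degrees; the focal length in pixels is half the picture's height over the tangent of half this angle, whatever the lens; pixels are square), "cx", "cy" (the principal point, pixels), "R" (3x3) and "t" (3): a world point X has camera coordinates R X + t. Camera axes: x right, y down, z forward; pixel columns grow to the right and rows downward; lengths in m; the calibration is good to about 2 mm. A picture is of the moment at which its call begins. There is no depth.
- robot.hand_in(): hands the job in; it is judged then, once.
The state is a dict: "clock": time; "joint_positions": joint angles; "qvel": joint speeds; "tau": joint torques, N m; "eef_pos": TCP position; "tcp_rot": TCP orientation; "ft_force": force on the tool from outside, world axes, zero at the start; "moment": the same for the moment, N m; "width": finger opening in m; "finger_force": force on a finger pad.
Only numpy, scipy, OpenCV 4.12 (cv2) and the standard library are available. Lean on these libraries where they do the work, as an engineer would, in place of code of your own. Each camera call takes 0.05 s, during which the arm holds its last target. There are 200 camera calls.

## Working session

There is one attempt and no reset: what is moved stays moved. The work goes in short steps, Python scripts to look and compute and a tool call to move; the robot and the scene stay as the last step left them, time stands still between calls to the robot, and variables do not carry over. Pictures are saved under pics/ and viewed, at most 10 in all, crops included, and the job is handed in when it is done.

Besides the shell and the picture viewer there is one more tool, called as name(argument=value, ...) on one line, values as JSON. drive_tool: Moves the arm, as the interface text tells. Its arguments: {"type":"object","properties":{"motion":{"type":"array"},"squeeze":{"type":"number"}},"required":["motion"]}

```bash
mkdir -p pics; ls; python3 - <<'E'
from bench import robot, eyes
import cv2,pickle,numpy as np
o=robot.get_obs(); print(o); print(robot.grip_depth)
d={}
for n in ["scene","top"]:
    s=eyes.snapshot(n); d[n]=s; cv2.imwrite(f"pics/{n}0.png",s["image"][:,:,::-1])
    print(n,s["vertical_fov"],s["cx"],s["cy"],np.round(s["R"],3).tolist(),np.round(s["t"],3))
pickle.dump(d,open("s0.pkl","wb"))
E
```

```text
pics
{'clock': 0.0, 'joint_positions': array([-1.39818048e+00,  3.26966262e-01, -1.93591724e-01,  1.05199255e+00,
        8.05118637e-06,  1.43661845e+00]), 'qvel': array([-5.45534848e-04, -2.50987282e-04, -1.17714401e-03,  6.93496545e-04,
       -2.98125882e-05,  7.57996465e-05]), 'tau': array([-6.54362302e-04, -4.43392181e+01,  2.62444961e+01,  1.52078125e-02,
       -2.29535990e-04,  3.77103447e-06]), 'eef_pos': array([ 0.16602563, -0.52373017,  0.23048667]), 'tcp_rot': array([-3.13985529e+00, -2.42649594e-04,  3.06793514e-01]), 'ft_force': array([-0.60868042, -0.06221396, -0.07210793]), 'moment': array([ 0.00379406,  0.04578181, -0.02422289]), 'finger_force': 0.0, 'width': 0.08546797940037829}
0.0187
scene 48.08032852808372 331.40207042998645 195.66149269311995 [[0.888, 0.459, 0.001], [0.389, -0.752, -0.532], [-0.243, 0.473, -0.847]] [-0.371 -0.288  1.343]
top 50.051649274619365 318.59962443617115 199.31469341112833 [[0.023, -1.0, 0.012], [-0.984, -0.025, -0.179], [0.179, -0.008, -0.984]] [-0.182  0.509  0.996]
```

View pics/top0.png

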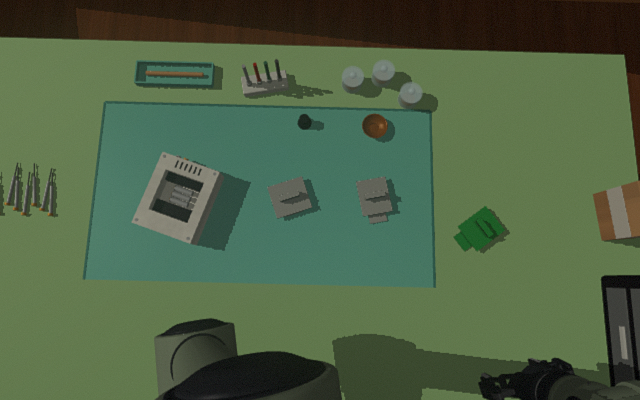

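View pics/scene0.png

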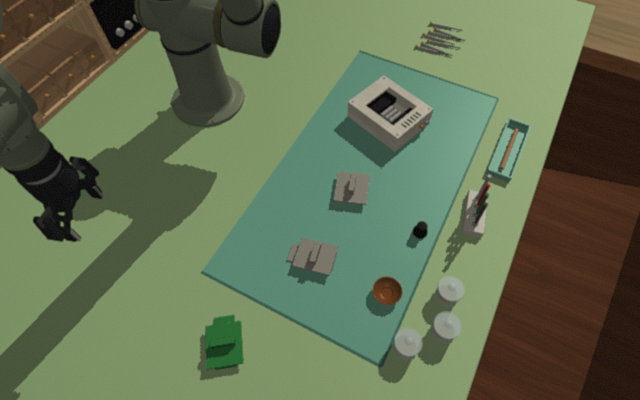

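Candidates: grey cover with a lip at top (376,197), lip end at (378,218). Grey plate without a lip at (292,197). Green look-alike at (481,230). I choose (376,197) and check it in a close crop.

```bash
python3 - <<'E'
import cv2,pickle,numpy as np
d=pickle.load(open("s0.pkl","rb"))
def crop(n,x,y,w,h,k=6):
    im=d[n]["image"][y:y+h,x:x+w,::-1]
    im=cv2.resize(im,None,fx=k,fy=k,interpolation=cv2.INTER_NEAREST)
    im=cv2.convertScaleAbs(im,alpha=1.25)
    for i in range(0,w,10): cv2.putText(im,str(x+i),(i*k,8),0,.3,(0,0,255)); im[:,i*k]=im[:,i*k]//2+np.array([0,0,90],np.uint8)
    for i in range(0,h,10): cv2.putText(im,str(y+i),(0,i*k+8),0,.3,(0,0,255)); im[i*k,:]=im[i*k,:]//2+np.array([0,0,90],np.uint8)
    return im
a=np.hstack([crop("top",350,170,60,60),crop("scene",283,230,60,60)])
cv2.imwrite("pics/panel.png",a)
a=np.hstack([crop("top",128,147,95,100,4),crop("scene",343,67,95,100,4)])
cv2.imwrite("pics/timer.png",a)
E
```

```text
(no output)
```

View pics/panel.png

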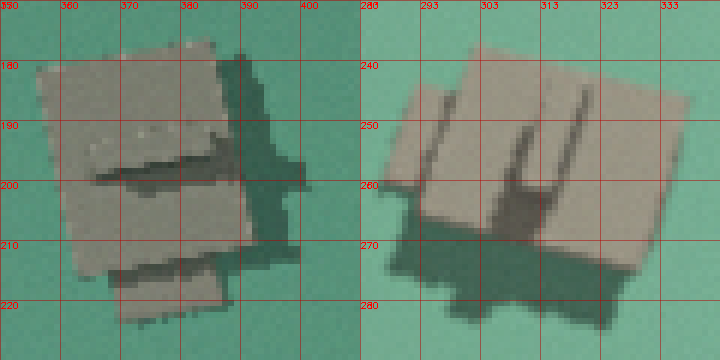

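View pics/timer.png

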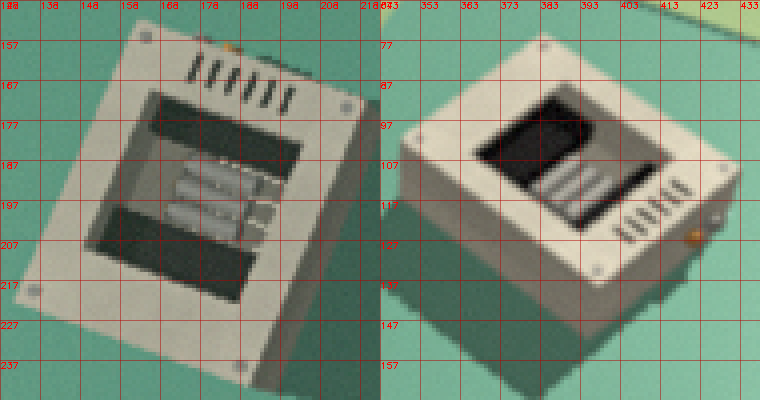

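The crop confirms it: the cover at top (376,197) has the lip, at (370..387, 222), pointing to the robot. The timer's vent side (175..200, 165) is its far +x side, so the ledge side is at the bottom left. Next I fit the poses from the corners in both views.

```bash
cat >fit.py <<'E'
import pickle,numpy as np
from scipy.optimize import least_squares
d=pickle.load(open("s0.pkl","rb"))
def proj(s,X):
    f=200/np.tan(np.radians(s["vertical_fov"])/2); c=X@np.array(s["R"]).T+s["t"]
    return np.c_[f*c[:,0]/c[:,2]+s["cx"],f*c[:,1]/c[:,2]+s["cy"]]
def rz(a): return np.array([[np.cos(a),-np.sin(a),0],[np.sin(a),np.cos(a),0],[0,0,1]])
def fit(name,model,obs,p0):
    M=np.array(model)/1000
    def r(p,cams=obs):
        X=M@rz(p[2]).T+[p[0],p[1],0]
        return np.concatenate([(proj(d[n],X)-np.array(obs[n])+.5).ravel() for n in cams])
    for cams in (["top"],["scene"],["top","scene"]):
        s=least_squares(r,p0,args=(cams,),loss="soft_l1")
        print(name,cams,np.round(s.x,4),"rms px",np.sqrt(np.mean(r(s.x,cams)**2)).round(2))
    print(r(s.x).round(1).tolist())
    return s.x
q=lambda x,y,X,Y,z:[[X,Y,z],[X,y,z],[x,y,z],[x,Y,z]]  # ++,+-,--,-+
t=fit("timer",q(-95,-75,90,75,60)+q(-52,-50,52,50,60),{
"top":[[163,152],[219,172],[190,243.5],[131.5,221.5],[166,170],[203,183],[187,222],[149,208]],
"scene":[[433,109.5],[398,138],[348.3,100],[383.8,75.2],[416,106.3],[392.8,124.8],[366.5,105.8],[389.3,87.8]]},[.55,.2,-.3])
p=fit("panel",q(-45,-38,45,38,20)+[[-65,22,5],[-65,-22,5]],{
"top":[[356.5,181.5],[384.5,176.5],[391.5,210.5],[362.5,216],[370,224],[387.5,221]],
"scene":[[338.5,246.3],[329.7,275.3],[292.7,265.8],[302.5,237.3],[292.2,243.8],[286.7,261.2]]},[.55,-.3,.1])
E
python3 fit.py
```

```text
timer ['top'] [ 0.5126  0.1735 -0.3236] rms px 0.6
timer ['scene'] [ 0.5124  0.1759 -0.3253] rms px 0.67
timer ['top', 'scene'] [ 0.5126  0.1742 -0.3233] rms px 0.69
[-0.6, -0.7, 0.4, -0.3, -0.5, 0.0, -0.5, 0.4, -0.4, -1.1, 0.8, -0.4, -0.1, 0.9, -0.9, 0.6, 0.3, -0.1, -0.6, 0.7, -0.5, 1.8, 0.1, 0.4, 0.9, 0.4, 0.1, 1.0, -1.4, -0.4, -0.2, -0.3]
panel ['top'] [ 0.5313 -0.3067  0.2052] rms px 0.5
panel ['scene'] [ 0.5334 -0.3072  0.2152] rms px 0.35
panel ['top', 'scene'] [ 0.5324 -0.3069  0.2102] rms px 0.54
[-0.9, -0.3, 0.5, -0.7, 1.2, -0.1, 0.4, -0.1, 0.0, -0.6, -0.4, -0.8, -0.4, -0.2, -0.2, -0.1, -0.6, -0.3, -0.6, -0.1, 0.1, -0.1, -0.1, -1.3]
```

drive_tool(motion=[{"delta_rot": [0,0,-0.184],"translation": [0,0,0],"claw": 1},{"delta_rot": [0,0,-0.184],"translation": [0,0,0],"claw": 1},{"delta_rot": [0,0,-0.184],"translation": [0,0,0],"claw": 1},{"delta_rot": [0,0,-0.184],"translation": [0,0,0],"claw": 1},{"delta_rot": [0,0,-0.184],"translation": [0,0,0],"claw": 1},{"delta_rot": [0,0,-0.184],"translation": [0,0,0],"claw": 1},{"delta_rot": [0,0,-0.184],"translation": [0,0,0],"claw": 1},{"delta_rot": [0,0,-0.184],"translation": [0,0,0],"claw": 1}], squeeze=40)

```text
clock: 1.1
eef_pos: [0.166, -0.524, 0.2308]
tcp_rot: [3.142, -0.001, 1.785]
ft_force: [-0.1, -0.4, -0.5]
width: 0.0854
finger_force: 0.0
```

drive_tool(motion=[{"delta_rot": [0,0,0],"translation": [0.0136,0.0403,0.013],"claw": 1},{"delta_rot": [0,0,0],"translation": [0.0136,0.0403,0.013],"claw": 1},{"delta_rot": [0,0,0],"translation": [0.0136,0.0403,0.013],"claw": 1},{"delta_rot": [0,0,0],"translation": [0.0136,0.0403,0.013],"claw": 1},{"delta_rot": [0,0,0],"translation": [0.0136,0.0403,0.013],"claw": 1},{"delta_rot": [0,0,0],"translation": [0.0136,0.0403,0.013],"claw": 1},{"delta_rot": [0,0,0],"translation": [0.0136,0.0403,0.013],"claw": 1},{"delta_rot": [0,0,0],"translation": [0.0136,0.0403,0.013],"claw": 1},{"delta_rot": [0,0,0],"translation": [0.0136,0.0403,0.013],"claw": 1},{"delta_rot": [0,0,0],"translation": [0.0136,0.0403,0.013],"claw": 1},{"delta_rot": [0,0,0],"translation": [0,0,0],"claw": 1},{"delta_rot": [0,0,0],"translation": [0,0,0],"claw": 1}])

```text
clock: 2.6
eef_pos: [0.5318, -0.3079, 0.1009]
tcp_rot: [-3.14, -0.001, 1.779]
ft_force: [-0.5, 0.1, -0.0]
width: 0.0852
finger_force: 0.0
```

```bash
python3 - <<'E'
from bench import robot, eyes
import cv2,pickle,numpy as np
from fit import proj,rz
o=robot.get_obs(); print(o["eef_pos"],o["tcp_rot"],o["joint_positions"].round(3))
s=eyes.snapshot("wrist"); im=s["image"][:,:,::-1].copy()
M=np.array([[-45,-38,20],[45,-38,20],[45,38,20],[-45,38,20],[-7,-25,42],[7,-25,42],[7,25,42],[-7,25,42],[-65,-22,5],[-65,22,5]])/1000
for u in proj(s,M@rz(.21).T+[.5324,-.3069,0]): cv2.circle(im,tuple(int(v) for v in u),3,(0,0,255),1)
cv2.imwrite("pics/w1.png",im)
E
```

```text
timer ['top'] [ 0.5126  0.1735 -0.3236] rms px 0.6
timer ['scene'] [ 0.5124  0.1759 -0.3253] rms px 0.67
timer ['top', 'scene'] [ 0.5126  0.1742 -0.3233] rms px 0.69
[-0.6, -0.7, 0.4, -0.3, -0.5, 0.0, -0.5, 0.4, -0.4, -1.1, 0.8, -0.4, -0.1, 0.9, -0.9, 0.6, 0.3, -0.1, -0.6, 0.7, -0.5, 1.8, 0.1, 0.4, 0.9, 0.4, 0.1, 1.0, -1.4, -0.4, -0.2, -0.3]
panel ['top'] [ 0.5313 -0.3067  0.2052] rms px 0.5
panel ['scene'] [ 0.5334 -0.3072  0.2152] rms px 0.35
panel ['top', 'scene'] [ 0.5324 -0.3069  0.2102] rms px 0.54
[-0.9, -0.3, 0.5, -0.7, 1.2, -0.1, 0.4, -0.1, 0.0, -0.6, -0.4, -0.8, -0.4, -0.2, -0.2, -0.1, -0.6, -0.3, -0.6, -0.1, 0.1, -0.1, -0.1, -1.3]
[ 0.53175938 -0.30786407  0.10087106] [-3.14041855e+00 -6.26206526e-04  1.77908359e+00] [-0.645  0.553 -0.189  0.83  -0.     0.718]
```

View pics/w1.png

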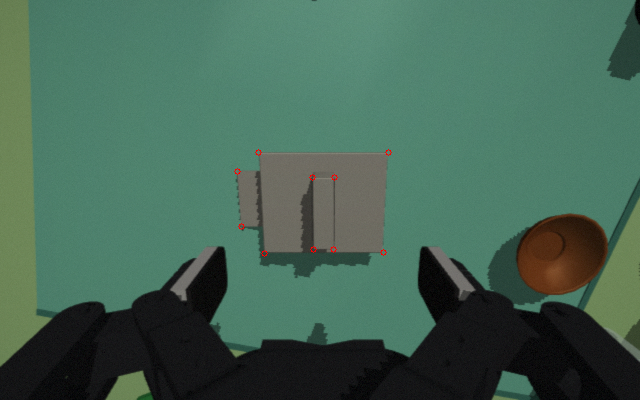

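The wrist view shows the fitted model (red) on the cover to within about 1–2 px. The rib at (323,213) is centred between the fingers. Descend and grip.

drive_tool(motion=[{"delta_rot": [0,0,0],"translation": [0.001,0.0005,0.03],"claw": 1},{"delta_rot": [0,0,0],"translation": [0,0,0.025],"claw": 1},{"delta_rot": [0,0,0],"translation": [0,0,0.015],"claw": 1},{"delta_rot": [0,0,0],"translation": [0,0,0.0085],"claw": 1},{"delta_rot": [0,0,0],"translation": [0,0,0],"claw": 0.5},{"delta_rot": [0,0,0],"translation": [0,0,0],"claw": 0},{"delta_rot": [0,0,0],"translation": [0,0,0],"claw": 0},{"delta_rot": [0,0,0],"translation": [0,0,0],"claw": 0},{"delta_rot": [0,0,0],"translation": [0,0,0],"claw": 0},{"delta_rot": [0,0,0],"translation": [0,0,0],"claw": 0},{"delta_rot": [0,0,0],"translation": [0,0,0],"claw": 0}], squeeze=45)

```text
clock: 4.03
eef_pos: [0.5331, -0.3073, 0.0235]
tcp_rot: [3.141, 0.001, 1.779]
ft_force: [-0.3, 0.6, 5.5]
width: 0.013
finger_force: 45.0
```

drive_tool(motion=[{"delta_rot": [0,0,0],"translation": [0,0,-0.02],"claw": 0},{"delta_rot": [0,0,0],"translation": [0,0,-0.04],"claw": 0},{"delta_rot": [0,0,0],"translation": [0,0,-0.05],"claw": 0},{"delta_rot": [0,0,0],"translation": [0,0,-0.05],"claw": 0},{"delta_rot": [0,0,0.133],"translation": [0,0,0],"claw": 0},{"delta_rot": [0,0,0.133],"translation": [0,0,0],"claw": 0},{"delta_rot": [0,0,0.133],"translation": [0,0,0],"claw": 0},{"delta_rot": [0,0,0.133],"translation": [0,0,0],"claw": 0},{"delta_rot": [0,0,0],"translation": [0,0,0],"claw": 0}])

```text
clock: 5.15
eef_pos: [0.5322, -0.3066, 0.1821]
tcp_rot: [-3.14, -0.0, 1.248]
ft_force: [-0.1, -0.5, -1.7]
width: 0.0131
finger_force: 44.1
```

drive_tool(motion=[{"delta_rot": [0,0,0],"translation": [0.03,-0.01,0],"claw": 0},{"delta_rot": [0,0,0],"translation": [0.045,-0.0155,0],"claw": 0},{"delta_rot": [0,0,0],"translation": [0.045,-0.0155,0],"claw": 0},{"delta_rot": [0,0,0],"translation": [0.045,-0.0155,0],"claw": 0},{"delta_rot": [0,0,0],"translation": [0.045,-0.0155,0],"claw": 0},{"delta_rot": [0,0,0],"translation": [0.045,-0.0155,0],"claw": 0},{"delta_rot": [0,0,0],"translation": [0.045,-0.0155,0],"claw": 0},{"delta_rot": [0,0,0],"translation": [0.045,-0.0155,0],"claw": 0},{"delta_rot": [0,0,0],"translation": [0.045,-0.0155,0],"claw": 0},{"delta_rot": [0,0,0],"translation": [0.045,-0.0155,0],"claw": 0},{"delta_rot": [0,0,0],"translation": [0.016,-0.0055,0],"claw": 0},{"delta_rot": [0,0,0],"translation": [0,0,0],"claw": 0}])

```text
clock: 6.65
eef_pos: [0.529, 0.1705, 0.1825]
tcp_rot: [-3.141, 0.001, 1.25]
ft_force: [-0.6, -0.6, -1.5]
width: 0.0131
finger_force: 44.2
```

drive_tool(motion=[{"delta_rot": [-0.1,0,0],"translation": [0,0,0],"claw": 0},{"delta_rot": [-0.1,0,0],"translation": [0,0,0],"claw": 0},{"delta_rot": [-0.1,0,0],"translation": [0,0,0],"claw": 0},{"delta_rot": [0,0,0],"translation": [-0.0004,-0.0066,0.0152],"claw": 0},{"delta_rot": [0,0,0],"translation": [-0.0004,-0.0067,0.0152],"claw": 0},{"delta_rot": [0,0,0],"translation": [-0.0004,-0.0066,0.0152],"claw": 0},{"delta_rot": [0,0,0],"translation": [-0.0005,-0.0067,0.0151],"claw": 0},{"delta_rot": [0,0,0],"translation": [0,0,0],"claw": 0}])

```text
clock: 7.65
eef_pos: [0.5203, 0.1687, 0.1156]
tcp_rot: [2.844, 0.003, 1.245]
ft_force: [-0.5, -0.3, -1.9]
width: 0.0129
finger_force: 44.3
```

```bash
sed -i 's/^    print(r(s.x).round.*$//' fit.py; cat >chk.py <<'E'
import sys,cv2,numpy as np
from bench import robot,eyes
from fit import proj,rz,t
from scipy.spatial.transform import Rotation as R
def state():
    o=robot.get_obs(); T=R.from_euler("xyz",o["tcp_rot"]).as_matrix()
    P=np.c_[T[:,1],T[:,0],-T[:,2]]; org=o["eef_pos"]-P@[0,0,.0235]
    Z=rz(t[2]).T; f=lambda X:(Z@(X-[t[0],t[1],0])*1000).round(1)
    print("clock",o["clock"],"tcp",f(o["eef_pos"]),"origin",f(org),"tip",f(org+P@[-.065,0,0]),"tilt",np.arccos(P[2,2]).round(3),"Pz",(Z@P[:,2]).round(3),"Px",(Z@P[:,0]).round(3),"F",(Z@o["ft_force"]).round(1))
    return P,org
def pic(name,out,box,k):
    P,org=state(); s=eyes.snapshot(name); x,y,w,h=box
    im=cv2.resize(s["image"][y:y+h,x:x+w,::-1],None,fx=k,fy=k,interpolation=cv2.INTER_CUBIC); im=cv2.convertScaleAbs(im,alpha=1.3)
    M=np.array([[-45,-38,20],[45,-38,20],[45,38,20],[-45,38,20],[-65,-22,5],[-65,22,5],[-65,0,0]])/1000
    for u in proj(s,M@P.T+org)+.5: cv2.circle(im,tuple(int(v) for v in (u-[x,y])*k),3,(0,0,255),1)
    M=np.array([[-52,-50,60],[52,-50,60],[52,50,60],[-52,50,60]])/1000
    for u in proj(s,M@rz(t[2]).T+[t[0],t[1],0])+.5: cv2.circle(im,tuple(int(v) for v in (u-[x,y])*k),3,(255,0,0),1)
    return im
E
python3 - <<'E'
from chk import *
a=np.hstack([pic("top",0,(125,130,100,120),4),pic("scene",0,(340,50,100,120),4)])
cv2.imwrite("pics/pre.png",a)
E
```

```text
timer ['top'] [ 0.5126  0.1735 -0.3236] rms px 0.6
timer ['scene'] [ 0.5124  0.1759 -0.3253] rms px 0.67
timer ['top', 'scene'] [ 0.5126  0.1742 -0.3233] rms px 0.69
panel ['top'] [ 0.5313 -0.3067  0.2052] rms px 0.5
panel ['scene'] [ 0.5334 -0.3072  0.2152] rms px 0.35
panel ['top', 'scene'] [ 0.5324 -0.3069  0.2102] rms px 0.54
clock 7.65 tcp [  9.   -2.8 115.6] origin [15.9 -2.9 93.1] tip [-46.2  -2.8  74.1] tilt 0.297 Pz [-0.293  0.003  0.956] Px [ 0.956 -0.001  0.293] F [-0.3 -0.4 -1.9]
clock 7.7 tcp [  9.8  -2.  116.6] origin [16.7 -2.1 94.1] tip [-45.4  -1.9  75. ] tilt 0.299 Pz [-0.294  0.002  0.956] Px [ 0.956 -0.002  0.294] F [-0.8  0.5 -0.8]
```

View pics/pre.png

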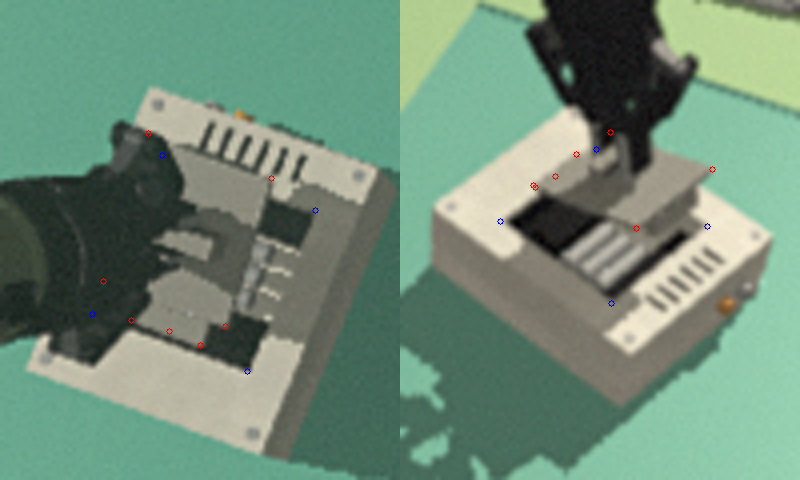

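The scene view agrees with the model: plate corners at (713,169) and (636,228), bay corner at (612,303). Tip is about 6 mm clear of the ledge edge. Lower, then check.

drive_tool(motion=[{"delta_rot": [0,0,0],"translation": [0.001,-0.003,0.01],"claw": 0},{"delta_rot": [0,0,0],"translation": [0.001,-0.003,0.01],"claw": 0},{"delta_rot": [0,0,0],"translation": [0,-0.0025,0.008],"claw": 0},{"delta_rot": [0,0,0],"translation": [0,-0.0008,0.0025],"claw": 0},{"delta_rot": [0,0,0],"translation": [0,0,0],"claw": 0}])

```text
clock: 8.38
eef_pos: [0.5222, 0.1725, 0.0847]
tcp_rot: [2.842, 0.0, 1.247]
ft_force: [-0.5, -0.1, -0.7]
width: 0.0129
finger_force: 44.3
```

```bash
python3 - <<'E' | grep clock
from chk import *
state()
E
```

```text
clock 8.375 tcp [ 9.6  1.5 84.7] origin [16.5  1.5 62.2] tip [-45.6   1.5  43.1] tilt 0.299 Pz [-0.295  0.001  0.955] Px [ 0.955 -0.     0.295] F [-0.5 -0.3 -0.7]
```

drive_tool(motion=[{"delta_rot": [0,0,0],"translation": [-0.0004,-0.004,-0.0012],"claw": 0},{"delta_rot": [0,0,0],"translation": [-0.0004,-0.004,-0.0012],"claw": 0},{"delta_rot": [0,0,0],"translation": [-0.0003,-0.004,-0.0012],"claw": 0},{"delta_rot": [0,0,0],"translation": [0,-0.0038,-0.0012],"claw": 0},{"delta_rot": [0,0,0],"translation": [0,0,0],"claw": 0},{"delta_rot": [0,0,0],"translation": [0,0,0],"claw": 0}])

```text
clock: 9.12
eef_pos: [0.5066, 0.1768, 0.0851]
tcp_rot: [2.841, -0.0, 1.247]
ft_force: [-0.2, 0.4, -1.3]
width: 0.0131
finger_force: 44.3
```

```bash
python3 - <<'E' | grep clock
from chk import *
state()
E
```

```text
clock 9.125 tcp [-6.6  0.6 85.1] origin [ 0.3  0.6 62.6] tip [-61.7   0.6  43.4] tilt 0.3 Pz [-0.296  0.     0.955] Px [ 0.955 -0.001  0.296] F [-0.4  0.3 -1.3]
```

drive_tool(motion=[{"delta_rot": [0.05,0,0],"translation": [0,0.0007,0.0035],"claw": 0},{"delta_rot": [0.05,0,0],"translation": [0,0.0007,0.0035],"claw": 0},{"delta_rot": [0.05,0,0],"translation": [0,0.0007,0.0035],"claw": 0},{"delta_rot": [0,0,0],"translation": [0,0,0],"claw": 0},{"delta_rot": [0,0,0],"translation": [0,0,0],"claw": 0}])

```text
clock: 9.75
eef_pos: [0.5105, 0.1752, 0.0751]
tcp_rot: [2.991, 0.0, 1.247]
ft_force: [0.7, 0.7, -2.0]
width: 0.0127
finger_force: 44.3
```

```bash
python3 - <<'E' | grep clock
from chk import *
state()
E
```

```text
clock 9.75 tcp [-2.3  0.3 75.1] origin [ 1.2  0.3 51.9] tip [-63.1   0.3  42.2] tilt 0.15 Pz [-0.15   0.     0.989] Px [ 0.989 -0.001  0.15 ] F [ 0.5  0.9 -2. ]
```

drive_tool(motion=[{"delta_rot": [0.05,0,0],"translation": [0,0.0007,0.0035],"claw": 0},{"delta_rot": [0.05,0,0],"translation": [0,0.0007,0.0035],"claw": 0},{"delta_rot": [0.05,0,0],"translation": [0,0.0007,0.0034],"claw": 0},{"delta_rot": [0,0,0],"translation": [0,0,0],"claw": 0},{"delta_rot": [0,0,0],"translation": [0,0,0],"claw": 0}])

```text
clock: 10.38
eef_pos: [0.5132, 0.1744, 0.0651]
tcp_rot: [3.141, 0.0, 1.247]
ft_force: [0.6, 0.5, -1.6]
width: 0.0129
finger_force: 44.3
```

```bash
python3 - <<'E' | grep clock
from chk import *
state()
E
```

```text
clock 10.375 tcp [ 0.4  0.4 65.1] origin [ 0.4  0.4 41.6] tip [-64.6   0.4  41.6] tilt 0.001 Pz [-0.001  0.     1.   ] Px [ 1.    -0.     0.001] F [ 0.4  0.7 -1.6]
```

drive_tool(motion=[{"delta_rot": [0,0,0],"translation": [0,0,0.0008],"claw": 0},{"delta_rot": [0,0,0],"translation": [0,0,0.0006],"claw": 0},{"delta_rot": [0,0,0],"translation": [0,0,0],"claw": 0},{"delta_rot": [0,0,0],"translation": [0,0,0],"claw": 0}])

```text
clock: 10.88
eef_pos: [0.5137, 0.1743, 0.0638]
tcp_rot: [3.141, 0.0, 1.247]
ft_force: [0.3, 0.1, -1.0]
width: 0.0134
finger_force: 44.3
```

Within a millimetre of the floor. Release and retreat.

drive_tool(motion=[{"delta_rot": [0,0,0],"translation": [0,0,0],"claw": 0.25},{"delta_rot": [0,0,0],"translation": [0,0,0],"claw": 0.4},{"delta_rot": [0,0,0],"translation": [0,0,0],"claw": 0.5},{"delta_rot": [0,0,0],"translation": [0,0,0],"claw": 0.5},{"delta_rot": [0,0,0],"translation": [0,0,-0.01],"claw": 0.5},{"delta_rot": [0,0,0],"translation": [0,0,-0.03],"claw": 0.5},{"delta_rot": [0,0,0],"translation": [0,0,-0.04],"claw": 0.5},{"delta_rot": [0,0,0],"translation": [0,0,-0.04],"claw": 0.5},{"delta_rot": [0,0,0],"translation": [0,0,-0.03],"claw": 0.5},{"delta_rot": [0,0,0],"translation": [0,0,0],"claw": 0.5}])

```text
clock: 12.12
eef_pos: [0.5156, 0.1746, 0.2171]
tcp_rot: [3.136, -0.003, 1.247]
ft_force: [1.1, 0.5, 0.6]
width: 0.043
finger_force: 0.0
```

```bash
sed -i 's/    P,org=state(); s=/    P,org=rz(t[2]),np.array([t[0],t[1],.04]); s=/' chk.py; python3 - <<'E' >/dev/null
from chk import *
s=eyes.snapshot("wrist")
cv2.imwrite("pics/post.png",np.hstack([pic("wrist",0,(140,50,400,350),1),cv2.resize(pic("scene",0,(340,50,100,120),4)[:400],None,fx=.875,fy=.875)]))
E
```

```text
(no output)
```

View pics/post.png

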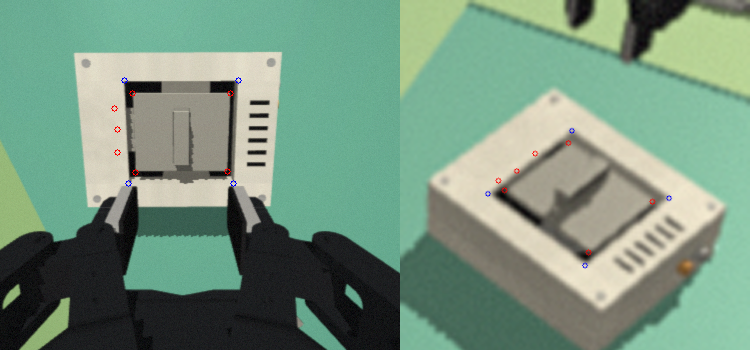

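The cover lies flush. Plate corners in the wrist view, (133,94) and (228,171), fall on the expected closed pose, and the lip is hidden under the ledge.

```bash
python3 -c "
from bench import robot
print(robot.hand_in())"
```

```text
the job is handed in; nothing more can be done
None
```

The lipped cover is hooked under the ledge and lies flush in the timer's bay, released, with the gripper clear and the plain cover untouched. I handed the job in at about 12 s; no verdict came back.

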